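Put the pellet die away in its tray

TASK

The pellet-pressing die stands on the bench as one stack: take it apart and put each part in its own holder in the wooden tray, every part upright all the way. The plunger goes into the tall white sleeve so that it hangs by its head, the brass ring over the white post, the bright steel cylinder into the smaller round recess and the dark base into the larger one, each lying flat on its seat. Do not tip or shift the two sample vials.

Things in the scene. Friction and masses are not known exactly. Their poses are not given: they have to be found in the camera images.
- die_plunger_mid (a point): Plunger, top of the stack, 0.16 kg: bright round head 32 mm across, 20 mm tall with two thin dark bands; below it a shank 12 mm thick, 34 mm long, tip tapered. Point: middle of the head, 10 mm above its underside, on the axis (z up). At the start the head rests on the ring, the shank passes through it and 16 mm into the cylinder's bore (2.5 mm play): lift it straight up 40 mm or more.
- die_ring_mid (a point): The brass extraction ring, second in the stack, loose, 0.08 kg: outside 38 mm, hole 28 mm, 18 mm tall. This point is its centre, half-way up, z along the axis.
- die_cylinder_mid (a point): The bright steel die cylinder, third in the stack, loose, 0.42 kg: outside 44 mm, bore 17 mm right through, 44 mm tall. This point is its centre, half-way up, z along the axis.
- die_base_mid (a point): The dark steel base, bottom of the stack, loose, 0.37 kg: disc 58 mm across and 20 mm thick, with a spigot 12 mm across and 6 mm tall on top that stands up into the cylinder's bore. This point is half-way up the disc (10 mm above its underside), z along the axis.
- plunger_sleeve_seat (a point): Holder of the plunger: grey block with an upright white sleeve, outside 42 mm, 38 mm tall, hole 22 mm wide, 38 mm deep. Point: centre of the sleeve's top rim, on which the head comes to rest (its middle 10 mm above this point). Block 80 mm square, 16 mm thick, fixed, one of four in any order, 2 x 2 at 83 mm pitch, in a low wooden tray; x, y along the tray's sides, z up.
- ring_post_seat (a point): Holder of the ring: grey block with a white post 14 mm thick, 14 mm tall on its flat top. Point: foot of the post, on the block's top face, where the ring comes to lie (ring centre 9 mm above). Block 80 mm square, 16 mm thick, fixed, one of four in any order, 2 x 2 at 83 mm pitch, in a low wooden tray; x, y along the tray's sides, z up.
- well_small_seat (a point): Holder of the cylinder: grey block with the smaller round recess, 57 mm wide, 5 mm deep, green floor. Point: centre of the recess floor, 5 mm below the block's top (seated cylinder centre 22 mm above). Block 80 mm square, 16 mm thick, fixed, one of four in any order, 2 x 2 at 83 mm pitch, in a low wooden tray; x, y along the tray's sides, z up.
- well_large_seat (a point): Holder of the base: grey block with the larger round recess, 72 mm wide, 5 mm deep, green floor. Point: centre of its floor (seated base centre 10 mm above). The block's top is 5 mm higher, so grip the base 7 mm or more above its underside. Block 80 mm square, 16 mm thick, fixed, one of four in any order, 2 x 2 at 83 mm pitch, in a low wooden tray; x, y along the tray's sides, z up.
- vial_yellow: Bystander: sample vial with white cap and yellow powder, 24 mm across, 52 mm tall, loose; origin at the centre of its underside. Leave it alone.
- vial_blue: Bystander: sample vial with black cap and blue powder, 24 mm across, 52 mm tall, loose; origin at the centre of its underside. Leave it alone.
Things that resemble listed ones, but are neither listed nor needed, are in the scene too. What is shaped like the part that bears die_base_mid but red is not meant. What is shaped like the part that bears die_plunger_mid but turquoise is not meant.

How it is judged:
At the end, for the whole second after the job is handed in: Each part at rest in its own holder, upright within 0.08 rad and within 3 mm of its seated height: plunger head on the sleeve's rim within 8 mm of its axis; ring round the post, cylinder in the smaller recess, base in the larger one, each within 10 mm of the holder's centre (horizontal distance between die_plunger_mid and plunger_sleeve_seat below 0.008 m and z of die_plunger_mid in the frame of plunger_sleeve_seat between 0.007 and 0.013 m and angle between each of die_plunger_mid, die_ring_mid, die_cylinder_mid, die_base_mid's own z axis and vertical below 0.08 rad and linear speed of each of die_plunger, die_ring, die_cylinder, die_base below 0.02 m/s and horizontal distance between die_ring_mid and ring_post_seat below 0.01 m and z of die_ring_mid in the frame of ring_post_seat between 0.006 and 0.012 m and horizontal distance between die_cylinder_mid and well_small_seat below 0.01 m and z of die_cylinder_mid in the frame of well_small_seat between 0.019 and 0.025 m and horizontal distance between die_base_mid and well_large_seat below 0.01 m and z of die_base_mid in the frame of well_large_seat between 0.007 and 0.013 m); the robot touches nothing.
It fails at once if a part of the die is tipped over (more than 0.7 rad) (angle between any of die_plunger_mid, die_ring_mid, die_cylinder_mid, die_base_mid's own z axis and vertical above 0.7 rad).
It fails at once if a sample vial is shifted by more than 30 mm or tipped over (distance of any of vial_yellow, vial_blue from where it was at the start of the episode above 0.03 m or angle between any of vial_yellow, vial_blue's own z axis and vertical above 0.5 rad).
It also fails if it takes over 104 s, if anything falls off the work surface, if the arm or the gripper's body presses on something with over 40 N, if the wrist force passes 120 N, or if a joint passes its speed limit or range.

ROBOT

A 6-joint arm with a two-finger parallel gripper is mounted at the origin on a cart in front of the work surface, level with it; the furniture and walls round the work are solid. World frame = base frame: x ahead of the robot, y to its left, z up, the work surface at z = 0. Lengths are in m, angles in rad, forces in N, time in s.
With the tool pointing down it reaches from about 0.35 to 1 m from the base axis. Payload 7.1 kg.
Tool frame: the origin (TCP) lies between the finger pads; the fingertips stand 22 mm ahead of it and the grasp point (between the pads) lies 3 mm ahead of it; x points along the fingers, y is the direction in which the jaws open and shut, and the axes are right-handed (so a half turn about x gives the same grasp; the last joint's range is limited). The gripper opens to 85 mm and grips with 20 to 120 N. Pads are 22 mm wide; open, the fingers measure 114 mm over their backs; the gripper's body (76 mm by 85 mm) begins 54 mm behind the grasp point. The pads swing forward as they close: fully open they stand 13 mm farther back than shut.
Start: joints at [1.29, 0.423, 1.63, -0, 1.089, -0.019], TCP at [0.162, 0.604, 0.253] pointing down, gripper open.
Joint ranges: [-3, 3], [-0.9, 2.11], [0.09, 2.58], [-1.31, 4.45], [0.11, 2.69], [-2.54, 2.54]. Speed limits (rad/s): [2.39, 2.39, 3.01, 3.14, 3.14, 3.14].

INTERFACE

Orientations are given as a rotation vector (axis times angle).
In Python, from rig import manip gives the robot as it stands. The module is installed in compiled form; this text tells all that it offers. Calls block until the motion is done:
- manip.move_to(position, orientation): joint-space move of the TCP to a pose.
- manip.servo_line(position, orientation=None, rate=0.15): straight line of the TCP; orientation=None keeps the orientation; rate is the mean speed in m/s.
- manip.set_joints(angles): joint-space move.
- manip.command_gripper(opening, f_grip=None): finger opening in m; f_grip is the grip in N (None keeps the last); returns when the fingers have stopped.
- manip.hold(seconds).
- manip.solve_ik(position, orientation): joint angles nearest the present ones, or None.
- manip.camera(name): name is "scene" or "top" or "wrist"; returns a dict with "image" (480x640x3 uint8, red, green, blue), "fx", "fy", "cx", "cy" (pixels), "k1" (the pictures are not rectified: a ray, as slopes to the right and down, at radius r is drawn at 1 + k1 r^2 times it, then the intrinsics apply), "cam_to_world" (4x4, takes a point from camera to world coordinates); the wrist camera has in their place "mount" (4x4, takes a point from camera to tool coordinates, whose origin is the TCP and whose axes are the tool frame's). Camera axes: x right, y down, z forward; pixel columns grow to the right and rows downward; lengths in m; the calibration is good to about 2 mm. A picture is of the moment at which its call begins: read the wrist's pose just before it. There is no depth.
A pose or a line that the arm cannot do raises manip.IKError and nothing moves.
- manip.sign_off(): hands the job in, once; it reports no verdict.
Readings, each from a call of its own:
- manip.get_time(): time.
- manip.get_joint_positions(): joint angles.
- manip.get_joint_vel(): joint speeds.
- manip.get_tau(): joint torques, N m.
- manip.get_position(): TCP position.
- manip.get_ee_rot(): TCP orientation.
- manip.get_contact_force(): force on the tool from outside, world axes, zero at the start.
- manip.get_torque(): the same for the moment, N m.
- manip.get_width(): finger opening in m.
Only numpy, scipy, OpenCV 4.12 (cv2) and the standard library are available. Lean on these libraries where they do the work, as an engineer would, in place of code of your own. Each camera call takes 0.05 s, during which the arm holds its last target.

## Working session

There is one attempt and no reset: what is moved stays moved. The work goes in short steps, each a Python script; the robot and the scene stay as the last script left them, time stands still between calls to the robot, and variables do not carry over. Pictures are saved under pics/ and viewed, and the job is handed in when it is done.

```bash
mkdir -p pics; python3 - <<'E'
from rig import manip as m
import cv2,numpy as np
for n in ("scene","top","wrist"):
    p,r=m.get_position(),m.get_ee_rot()
    c=m.camera(n); cv2.imwrite(f"pics/{n}0.png",c["image"][:,:,::-1])
    print(n,{k:(np.round(v,4).tolist() if k!="image" else 0) for k,v in c.items()})
print(p,r,m.get_time(),m.get_width())
E
```

```text
scene {'image': 0, 'fx': 529.3505, 'fy': 529.3505, 'cx': 318.8935, 'cy': 243.4118, 'k1': -0.033, 'cam_to_world': [[-0.922, -0.1819, 0.3418, 0.1031], [-0.3871, 0.421, -0.8203, 0.9762], [0.0053, -0.8886, -0.4586, 0.4886], [0.0, 0.0, 0.0, 1.0]]}
top {'image': 0, 'fx': 606.7051, 'fy': 606.7051, 'cx': 321.1495, 'cy': 233.9354, 'k1': -0.1705, 'cam_to_world': [[-0.0219, -0.9954, 0.0934, 0.3033], [-0.9998, 0.0218, -0.0015, 0.2445], [-0.0005, -0.0934, -0.9956, 1.2462], [0.0, 0.0, 0.0, 1.0]]}
wrist {'image': 0, 'fx': 417.3333, 'fy': 417.3333, 'cx': 315.2079, 'cy': 241.0821, 'k1': 0.0232, 'mount': [[0.0, -0.3082, 0.9513, -0.121], [1.0, -0.0002, -0.0001, -0.0007], [0.0002, 0.9513, 0.3082, -0.0789], [0.0, 0.0, 0.0, 1.0]]}
[0.16160015 0.60324603 0.25258981] [ 0.2042957   1.56122561 -0.20661463] 0.15 0.08520068837769278
```

View pics/scene0.png

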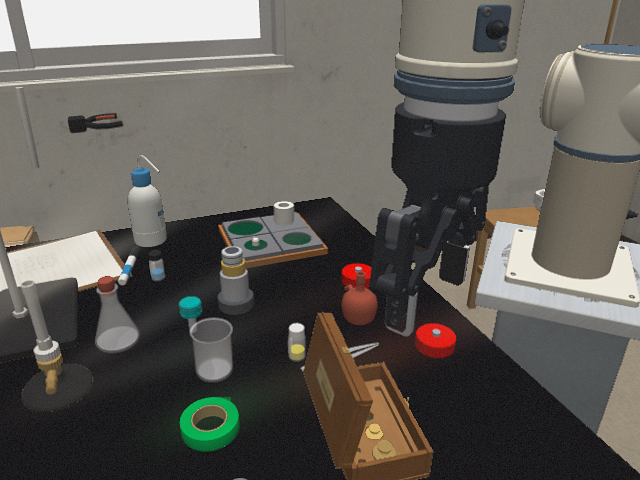

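View pics/top0.png

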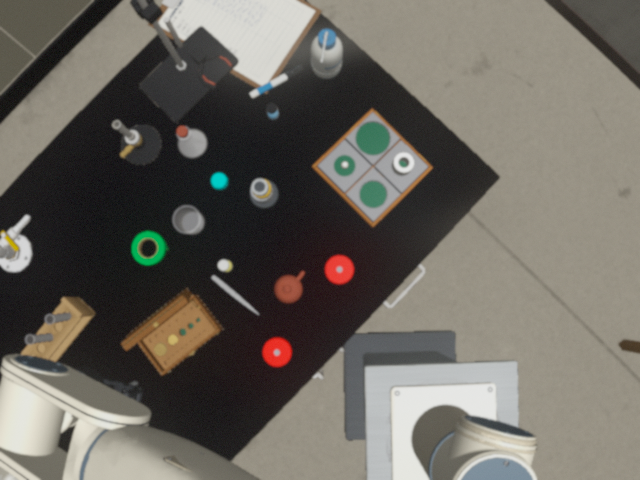

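View pics/wrist0.png

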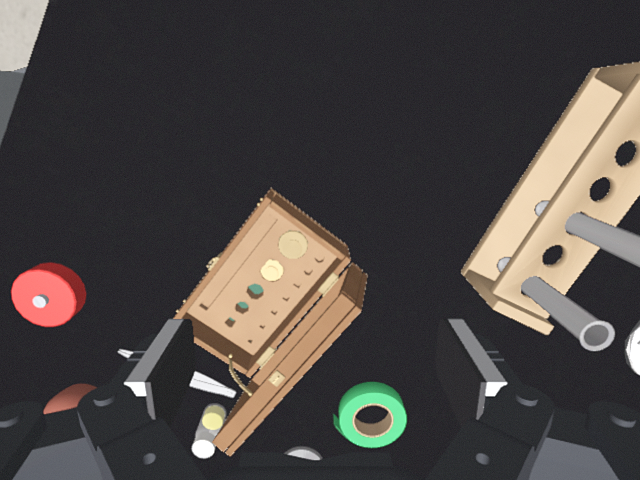

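The stack is at scene (233,280) and top (263,192), with the plunger bright and ring brass. The tray is at top (373,168). The turquoise look-alike plunger, at top (219,181), and the red discs, at top (340,269) and (277,352), are not meant. I'll enlarge both areas next.

```bash
cat > h.py <<'E'
import numpy as np,cv2
from scipy.spatial.transform import Rotation as R
def ray(c,u,v,T):
    K=np.array([[c["fx"],0,c["cx"]],[0,c["fy"],c["cy"]],[0,0,1.]])
    d=cv2.undistortPoints(np.array([[[u,v]]],float),K,np.array([c["k1"],0,0,0.]))[0,0]
    # model: drawn = (1+k1 r^2)*true (true r) == OpenCV
    return T[:3,3],T[:3,:3]@np.array([d[0],d[1],1.])
def at_z(c,u,v,z,T):
    o,d=ray(c,u,v,T); return o+d*(z-o[2])/d[2]
def proj(c,P,T):
    K=np.array([[c["fx"],0,c["cx"]],[0,c["fy"],c["cy"]],[0,0,1.]])
    Ti=np.linalg.inv(T); P=np.atleast_2d(P)
    return cv2.projectPoints(P@Ti[:3,:3].T+Ti[:3,3],np.zeros(3),np.zeros(3),K,np.array([c["k1"],0,0,0.]))[0][:,0]
def wristT(c,p,rv):
    T=np.eye(4);T[:3,:3]=R.from_rotvec(rv).as_matrix();T[:3,3]=p
    return T@c["mount"]
def down(a): # jaws along (cos a, sin a)
    x=np.array([0,0,-1.]);y=np.array([np.cos(a),np.sin(a),0]);z=np.cross(x,y)
    return R.from_matrix(np.stack([x,y,z],1)).as_rotvec()
E
python3 - <<'E'
from h import *
import cv2
a=cv2.imread("pics/top0.png")
cv2.imwrite("pics/top_c.png",cv2.resize(a[90:240,170:445],None,fx=2.9,fy=2.9,interpolation=cv2.INTER_CUBIC)[:, :800])
b=cv2.imread("pics/scene0.png")
cv2.imwrite("pics/sc_c.png",cv2.resize(b[190:340,130:340],None,fx=3.8,fy=3.8,interpolation=cv2.INTER_CUBIC))
from rig import manip as m
c=m.camera("top");T=c["cam_to_world"]
for n,u,v,z in [("stack head",261,187,.1),("plT",219,181,.05),("tray",373,168,.02),("lg",373,138,.011),("sm",373,194,.011),("ring",345,165,.03),("sleeve",403,163,.054),("corner top",373,109,.02),("left",313,167,.02),("right",432,167,.02),("bot",373,226,.02),("yel",225,266,.05),("blue",273,112,.05),("beaker",188,220,.07),("bottle",326,40,.15),("teapot",288,288,.05)]:
    print(n,at_z(c,u,v,z,T).round(3))
p=m.get_position();R0=R.from_rotvec(m.get_ee_rot()).as_matrix();print(R0.round(2))
E
```

```text
stack head [0.504 0.356 0.1  ]
plT [0.527 0.445 0.05 ]
tray [0.552 0.133 0.02 ]
lg [0.618 0.13  0.011]
sm [0.499 0.134 0.011]
ring [0.558 0.191 0.03 ]
sleeve [0.554 0.075 0.054]
corner top [0.678 0.129 0.02 ]
left [0.557 0.256 0.02 ]
right [0.552 0.01  0.02 ]
bot [0.432 0.137 0.02 ]
yel [0.356 0.434 0.05 ]
blue [0.667 0.335 0.05 ]
beaker [0.447 0.504 0.07 ]
bottle [0.777 0.225 0.15 ]
teapot [0.31 0.31 0.05]
[[-0.    0.26  0.97]
 [-0.    0.97 -0.26]
 [-1.   -0.   -0.  ]]
```

View pics/top_c.png

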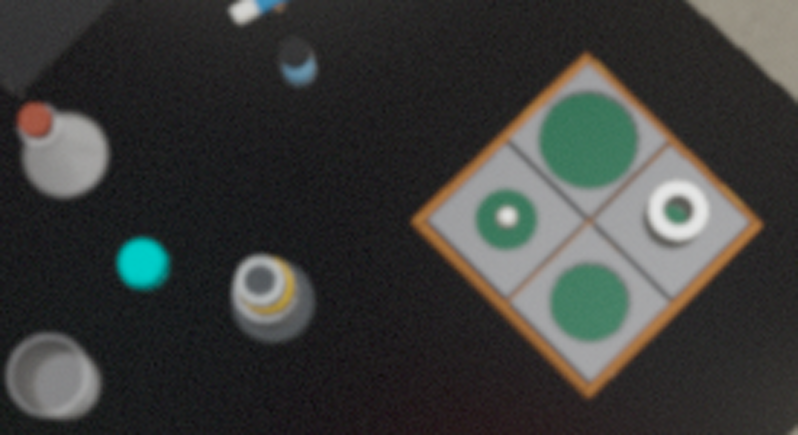

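View pics/sc_c.png

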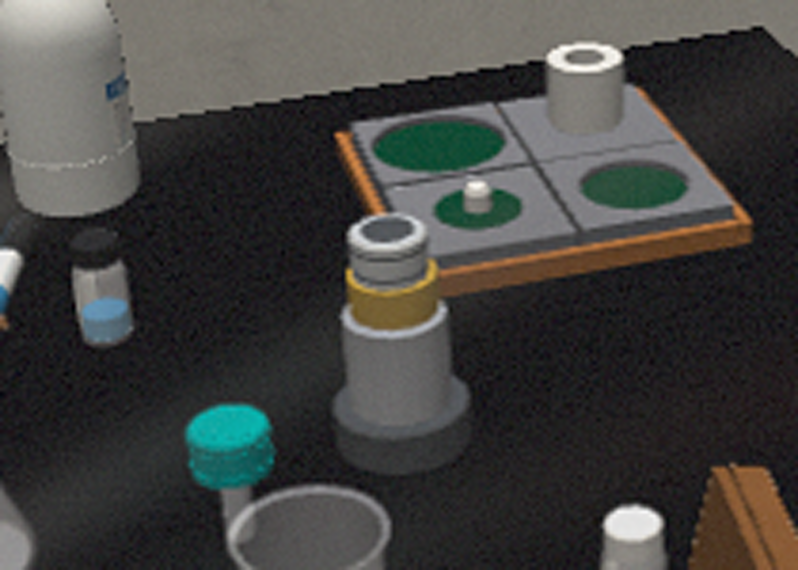

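```bash
python3 - <<'E'
from h import *
from rig import manip as m
c=m.camera("top");T=c["cam_to_world"]; s=m.camera("scene");S=s["cam_to_world"]
f=lambda U,k,o:(U+.5)/k-.5+o
for n,t,q in [("head",(262,279),(388,229)),("sleeve",(679,211),(585,57)),("post",(508,216),(477,185))]:
    o1,d1=ray(c,f(t[0],2.9,170),f(t[1],2.9,90),T);o2,d2=ray(s,f(q[0],3.8,130),f(q[1],3.8,190),S)
    ab=np.linalg.lstsq(np.stack([d1,-d2],1),o2-o1,rcond=None)[0]
    print(n,(o1+d1*ab[0]).round(4),(o2+d2*ab[1]).round(4))
m.move_to([.53,.25,.33],down(0)); print(m.get_time(),m.get_joint_positions())
p,r=m.get_position(),m.get_ee_rot(); c=m.camera("wrist"); cv2.imwrite("pics/w1.png",c["image"][:,:,::-1]); np.savez("w1.npz",p=p,r=r)
E
```

```text
head [0.5056 0.3577 0.1015] [0.5072 0.3585 0.1019]
sleeve [0.5547 0.0742 0.0583] [0.5578 0.0756 0.0588]
post [0.5584 0.1913 0.034 ] [0.5612 0.1926 0.0345]
2.175 [4.21873435e-01 2.87253922e-01 1.64413035e+00 2.42203249e-04
 1.21048000e+00 4.20330516e-01]
```

View pics/w1.png

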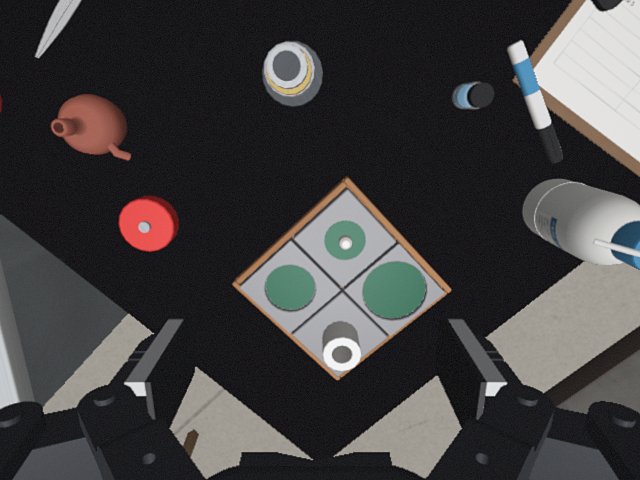

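The stack is at (290,72) and the tray at (342,280). In it are the small recess (290,287), post (345,240), large recess (394,290) and sleeve rim (342,353). Triangulation gives the head top at z=0.1015, against an expected 0.102. The block tops come out at about 0.0203.

```bash
python3 - <<'E'
from h import *
a=cv2.imread("pics/w1.png")
cv2.imwrite("pics/w1a.png",cv2.resize(a[170:390,225:460],None,fx=2.7,fy=2.7,interpolation=cv2.INTER_CUBIC))
cv2.imwrite("pics/w1b.png",cv2.resize(a[30:115,245:340],None,fx=6,fy=6,interpolation=cv2.INTER_CUBIC))
E
```

```text
(no output)
```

View pics/w1a.png

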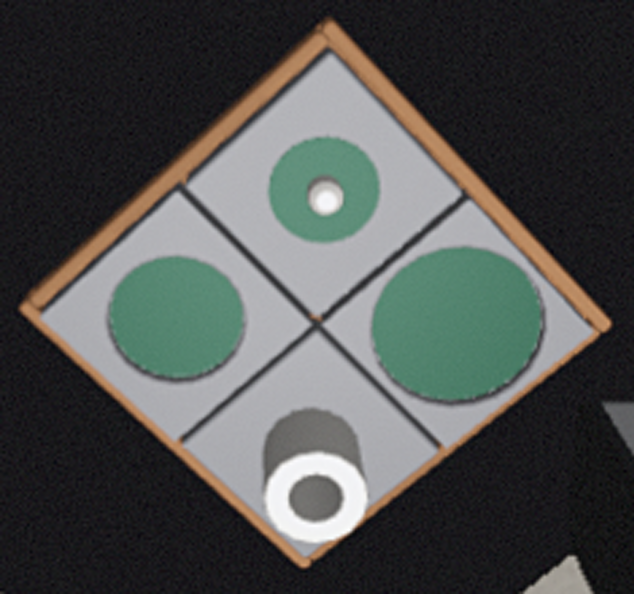

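View pics/w1b.png

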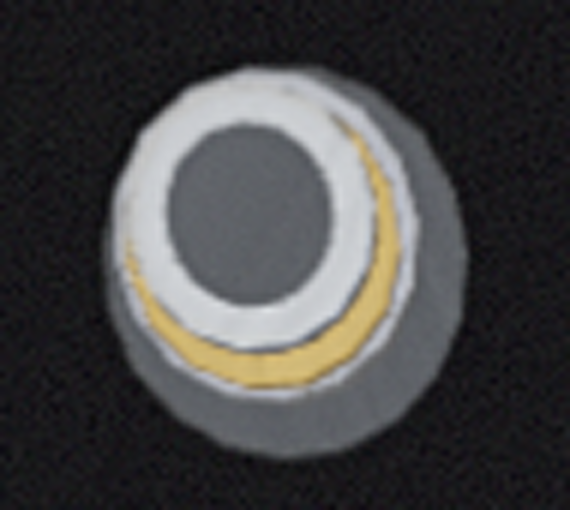

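```bash
python3 - <<'E'
from h import *
from rig import manip as m
c=m.camera("wrist"); d=np.load("w1.npz"); T=wristT(c,d["p"],d["r"])
ct=m.camera("top");sc=m.camera("scene")
f=lambda U,k,o:(U+.5)/k-.5+o
bt=.0203
P={}
for n,(U,V,k,ou,ov),z in [("head",(247,214,6,245,30),.102),("sleeve",(316,497.5,2.7,225,170),bt+.038),("ringdisc",(324,190,2.7,225,170),bt),("post",(326,198,2.7,225,170),bt+.014),
  ("small",(176.5,317,2.7,225,170),bt-.003),("large",(457.5,324,2.7,225,170),bt-.003),("ctr",(316,322,2.7,225,170),bt)]:
    P[n]=at_z(c,f(U,k,ou),f(V,k,ov),z,T); print("w",n,P[n].round(4))
for n,(U,V),z in [("head",(262,279),.102),("sleeve",(679,211),bt+.038),("ringdisc",(507,220),bt),("post",(508,216),bt+.014),("small",(590,302),bt-.003),("large",(588,140),bt-.003),("ctr",(590,220),bt)]:
    print("t",n,at_z(ct,f(U,2.9,170),f(V,2.9,90),z,ct["cam_to_world"]).round(4))
for n,(U,V),z in [("head",(388,229),.102),("sleeve",(585,57),bt+.038),("post",(477,185),bt+.014),("small",(634,186),bt-.003),("large",(439,145),bt-.003)]:
    print("s",n,at_z(sc,f(U,3.8,130),f(V,3.8,190),z,sc["cam_to_world"]).round(4))
E
```

```text
w head [0.5065 0.3584 0.102 ]
w sleeve [0.5583 0.0737 0.0583]
w ringdisc [0.5614 0.1908 0.0203]
w post [0.5612 0.1921 0.0343]
w small [0.501  0.1339 0.0173]
w large [0.6189 0.1309 0.0173]
w ctr [0.5593 0.133  0.0203]
t head [0.5055 0.3576 0.102 ]
t sleeve [0.5547 0.0742 0.0583]
t ringdisc [0.5584 0.1915 0.0203]
t post [0.5584 0.1913 0.0343]
t small [0.4989 0.1342 0.0173]
t large [0.6164 0.1317 0.0173]
t ctr [0.5573 0.1325 0.0203]
s head [0.5071 0.3587 0.102 ]
s sleeve [0.5583 0.0745 0.0583]
s post [0.5614 0.1923 0.0343]
s small [0.5031 0.1316 0.0173]
s large [0.6207 0.1288 0.0173]
```

Wrist, scene and top views agree to about 3 mm, and the holder diagonals measure 118 mm against the expected 117.4. I'll grip the plunger with the fingertips just above the ring.

```bash
cat >> h.py <<'E'
ST=np.array([.5066,.3584]); C=np.array([.5597,.1329])
SL=np.array([.5580,.0740]); RP=np.array([.5611,.1920]); SM=np.array([.5013,.1336]); LG=np.array([.6188,.1310])
BT=.0203
def snap(m,n,f,crop=None,k=1):
    c=m.camera(n); a=c["image"][:,:,::-1]
    if crop: u0,v0,u1,v1=crop; a=cv2.resize(a[v0:v1,u0:u1],None,fx=k,fy=k,interpolation=cv2.INTER_CUBIC)
    cv2.imwrite("pics/"+f,a)
E
python3 - <<'E'
from h import *
from rig import manip as m
m.command_gripper(.06,35)
m.move_to([*ST,.17],down(0))
m.servo_line([*ST,.107],rate=.1)
m.command_gripper(.0,35)
print(m.get_time(),m.get_width(),m.get_position(),m.get_contact_force())
snap(m,"scene","s2.png",(160,170,340,330),4)
E
```

```text
4.7 0.029997899736665078 [0.50698006 0.35870363 0.10787329] [ 0.18814464 -0.29977017  4.89948149]
```

View pics/s2.png

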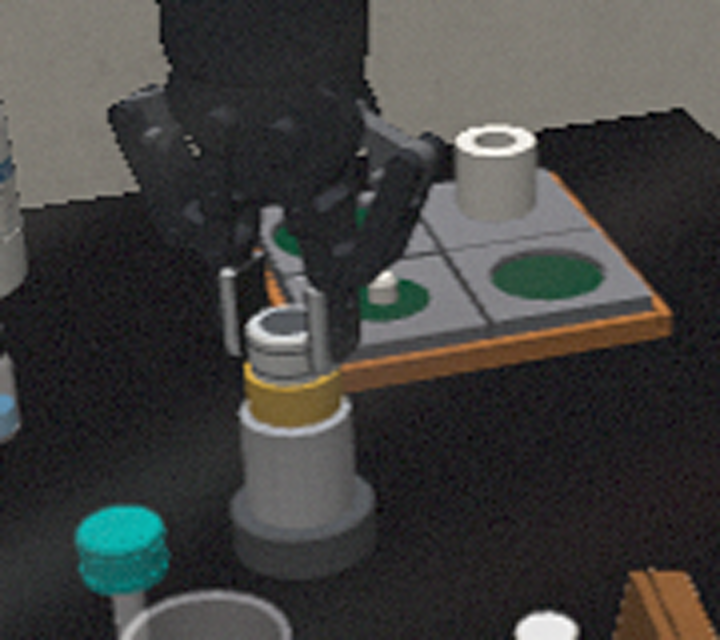

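The head is gripped on both sides. The 4.9 N upward is probably the pads swinging forward as they close. Lifting now.

```bash
python3 - <<'E'
from h import *
from rig import manip as m
p=m.get_position()
m.servo_line([p[0],p[1],.108],rate=.1);m.servo_line([p[0],p[1],.19],rate=.12)
print(m.get_time(),m.get_width(),m.get_position(),m.get_contact_force())
snap(m,"scene","s3.png",(150,110,350,330),3.2)
E
```

```text
5.8333 0.02987672616305443 [0.50649056 0.35837447 0.18934968] [ 0.507017   -0.55436707 -1.81284057]
```

View pics/s3.png

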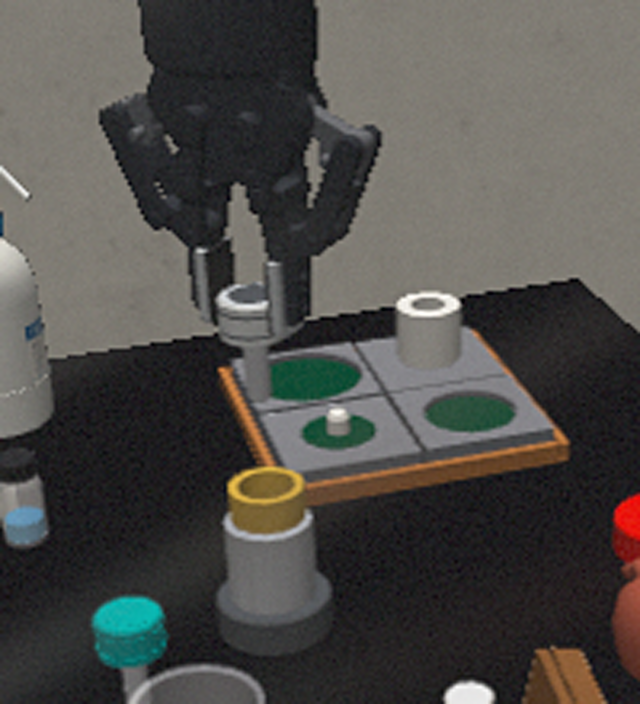

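```bash
python3 - <<'E'
from h import *
from rig import manip as m
sc=m.camera("scene");f=lambda U,k,o:(U+.5)/k-.5+o
for z in(.178,.183,.188): print(at_z(sc,f(243,3.2,150),f(298,3.2,110),z,sc["cam_to_world"]).round(4))
m.servo_line([*SL,.19],rate=.2)
m.servo_line([*SL,.125],rate=.12)   # tip ~ .065, above the rim
snap(m,"scene","s4.png",(200,110,380,290),3.5)
snap(m,"wrist","w4.png")
print(m.get_time(),m.get_position(),m.get_contact_force())
E
```

```text
[0.5147 0.3536 0.178 ]
[0.5081 0.3636 0.183 ]
[0.5015 0.3736 0.188 ]
8.325 [0.55873331 0.07417341 0.12590673] [-0.21695968  0.88149194 -0.71360201]
```

View pics/s4.png

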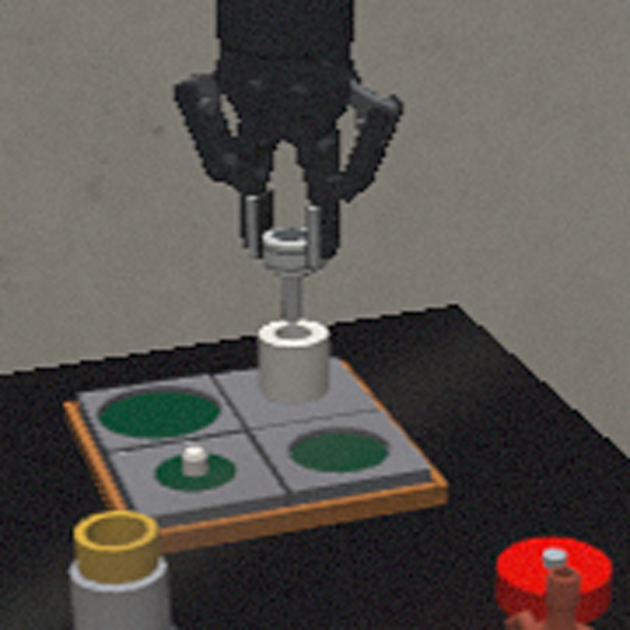

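View pics/w4.png

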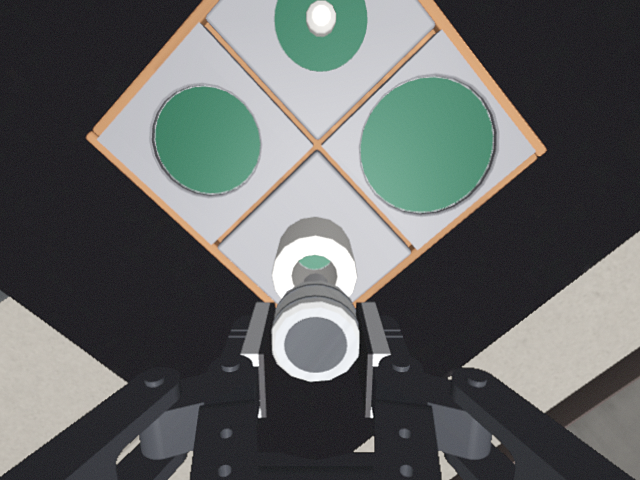

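The shank is in line with the sleeve in both views, with the tip over the hole at wrist (314,275). Next I check the close-up against the map and lower.

```bash
python3 - <<'E'
from h import *
from rig import manip as m
p,r=m.get_position(),m.get_ee_rot();c=m.camera("wrist");T=wristT(c,p,r)
for n,u,v,z in [("sleeve",314.5,272,BT+.038),("small",207,139.5,BT-.003),("large",427,144,BT-.003),("post",321,16,BT+.014),("head",316,344,.118)]: print(n,at_z(c,u,v,z,T).round(4))
for z in (.112,.1,.094,.09,.0875,.0855):
    m.servo_line([*SL,z],rate=.08); f=m.get_contact_force(); print(z,m.get_position().round(4),f.round(2))
    if f[2]>4 : break
print(m.get_time())
snap(m,"scene","s5.png",(200,110,380,290),3.5)
E
```

```text
sleeve [0.5584 0.0756 0.0583]
small [0.501  0.1352 0.0173]
large [0.6188 0.1328 0.0173]
post [0.5614 0.1909 0.0343]
head [0.5589 0.0726 0.118 ]
0.112 [0.5574 0.0739 0.1113] [ 0.16 -0.15 -1.51]
0.1 [0.5574 0.0739 0.0992] [ 0.86  0.25 -1.28]
0.094 [0.5578 0.074  0.0936] [ 0.6  -0.36 -1.43]
0.09 [0.5579 0.074  0.0898] [-0.31  0.32 -1.3 ]
0.0875 [0.5579 0.074  0.0874] [-0.94  0.58 -1.8 ]
0.0855 [0.5579 0.074  0.0854] [-0.09 -0.06 -2.  ]
9.9833
```

View pics/s5.png

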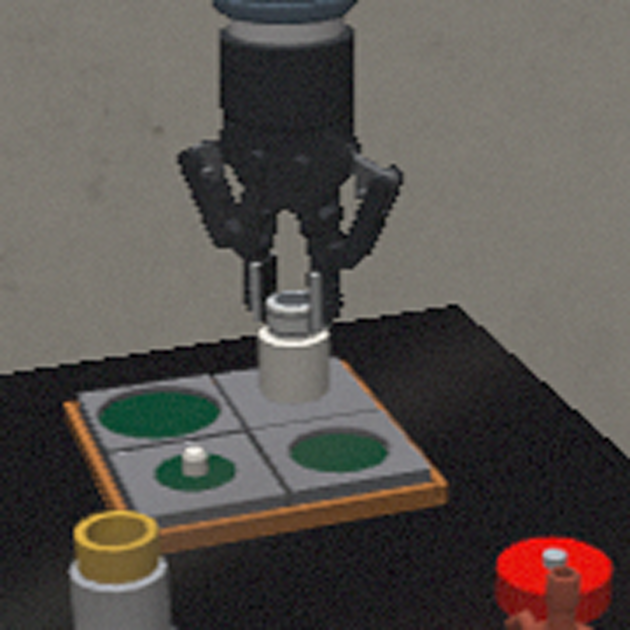

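```bash
sed -i 's/SM=np.array(\[.5013,.1336\]); LG=np.array(\[.6188,.1310\])/SM=np.array([.5012,.1343]); LG=np.array([.6188,.1319])/' h.py; python3 - <<'E'
from h import *
from rig import manip as m
for z in (.0845,.0837,.083,.0823,.0816):
    m.servo_line([*SL,z],rate=.03); f=m.get_contact_force(); print(z,m.get_position().round(4),f.round(2))
    if f[2]>2 : break
m.command_gripper(.055); print(m.get_contact_force())
m.servo_line([*SL,.19],rate=.2)
m.hold(.2)
print(m.get_time(),m.get_contact_force())
snap(m,"scene","s6.png",(200,110,380,290),3.5);snap(m,"wrist","w6.png")
E
```

```text
0.0845 [0.5582 0.074  0.085 ] [-1.83 -0.2   4.54]
[ 0.1076486  -0.62617557  0.60026098]
11.525 [-0.48833422  0.03976596 -0.75867805]
```

View pics/s6.png

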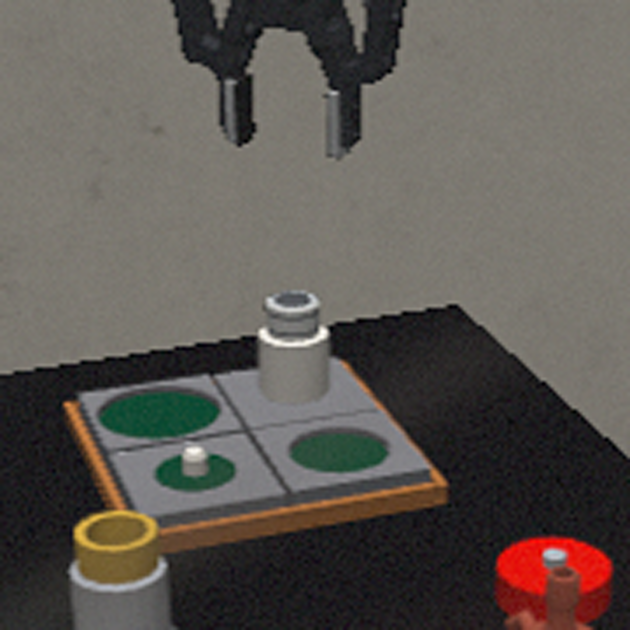

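View pics/w6.png

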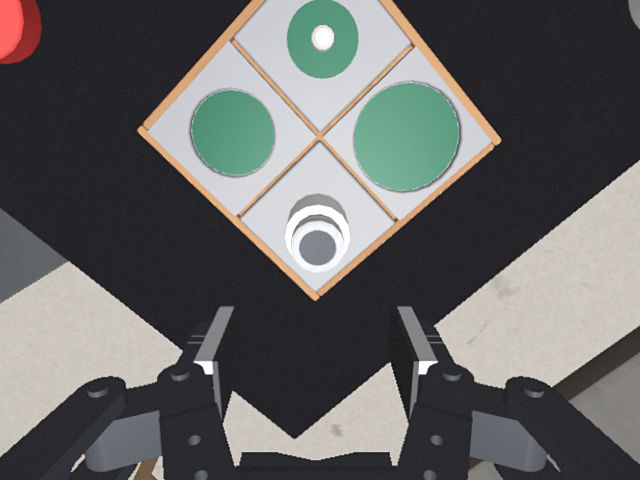

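The plunger hangs by its head, seated flat and upright. Now I measure the fingertip height and check the ring's position.

```bash
python3 - <<'E'
from h import *
from rig import manip as m
sc=m.camera("scene");S=sc["cam_to_world"];f=lambda U,k,o:(U+.5)/k-.5+o
print(m.get_position(),m.get_width())
for U,V in [(237,144),(341,156)]:
    o,d=ray(sc,f(U,3.5,200),f(V,3.5,110),S); 
    for yy in (.065,.074,.085): print((o+d*(yy-o[1])/d[1]).round(4))
print(at_z(sc,f(117,3.5,200),f(530,3.5,110),.082,S))
m.move_to([ST[0],ST[1],.15],down(0))
p,r=m.get_position(),m.get_ee_rot();c=m.camera("wrist");np.savez("w7.npz",p=p,r=r);cv2.imwrite("pics/w7.png",c["image"][:,:,::-1]);print(m.get_time())
E
```

```text
[0.55762158 0.07395595 0.18909467] 0.05478420488296582
[0.5964 0.065  0.1657]
[0.5915 0.074  0.1689]
[0.5855 0.085  0.1728]
[0.5305 0.065  0.167 ]
[0.5262 0.074  0.1702]
[0.5211 0.085  0.174 ]
[0.50655672 0.35824518 0.082     ]
12.85
```

View pics/w7.png

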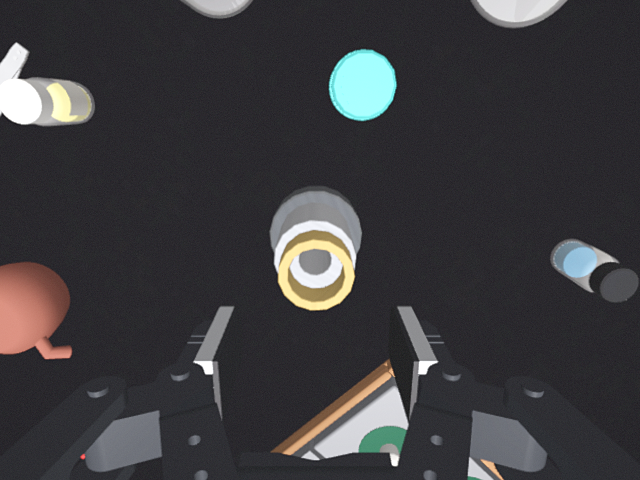

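The ring sits undisturbed on the cylinder, with the ring centre at wrist (316,271) and scene giving (0.5066, 0.3582). Fingertips lie about 16–20 mm ahead of the TCP at this opening. Taking the ring.

```bash
python3 - <<'E'
from h import *
from rig import manip as m
m.servo_line([*ST,.087],rate=.1)
m.command_gripper(.0,35)
print(m.get_width(),m.get_position().round(4),m.get_contact_force().round(2))
p=m.get_position()
m.servo_line([*ST,.15],rate=.12)
print(m.get_width(),m.get_contact_force().round(2))
m.servo_line([*RP,.12],rate=.2)
m.servo_line([*RP,.075],rate=.12)
snap(m,"scene","s8.png",(180,160,380,330),3.5);snap(m,"wrist","w8.png")
print(m.get_time(),m.get_position(),m.get_contact_force())
E
```

```text
0.03538889364546894 [0.5073 0.3589 0.088 ] [-0.2  -0.35  5.27]
0.03544936956580458 [ 0.67  0.23 -0.78]
16.2833 [0.56159874 0.19242994 0.07571788] [-0.92368257 -0.3745839  -0.68164075]
```

View pics/s8.png

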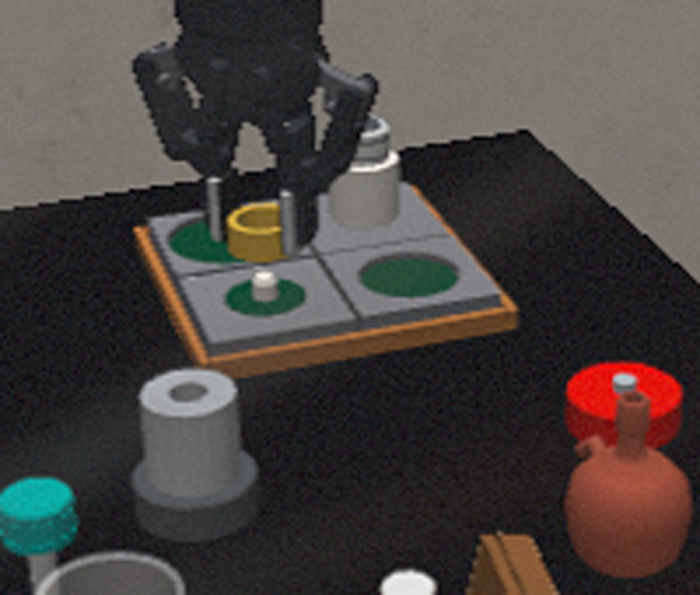

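View pics/w8.png

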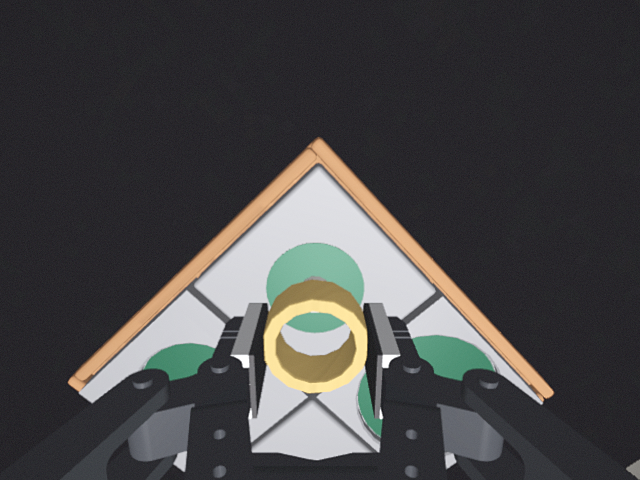

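The ring is held level, over the post. Lowering to contact at an expected TCP height of about 0.044.

```bash
python3 - <<'E'
from h import *
from rig import manip as m
for z in (.062,.055,.05,.047,.0455,.0445,.0437,.043,.0423,.0416):
    m.servo_line([*RP,z],rate=.06); f=m.get_contact_force(); print(z,m.get_position().round(4),f.round(2))
    if f[2]>2.5 : break
m.command_gripper(.055); print(m.get_contact_force())
m.servo_line([*RP,.13],rate=.2)
p,r=m.get_position(),m.get_ee_rot();c=m.camera("wrist");cv2.imwrite("pics/w9.png",c["image"][:,:,::-1]);np.savez("w9.npz",p=p,r=r)
snap(m,"scene","s9.png",(180,160,380,330),3.5)
print(m.get_time())
E
```

```text
0.062 [0.5608 0.1918 0.0615] [ 0.53  0.39 -1.01]
0.055 [0.5608 0.1919 0.0545] [-0.92  0.1  -0.63]
0.05 [0.5609 0.1919 0.0497] [-0.18  0.18  0.48]
0.047 [0.561  0.192  0.0468] [-0.22 -0.5  -0.7 ]
0.0455 [0.5611 0.192  0.0455] [-0.71  0.26 -0.88]
0.0445 [0.5612 0.1921 0.0451] [-0.78 -1.71  4.64]
[ 0.42613451  0.46169975 -0.03892115]
18.9167
```

View pics/s9.png

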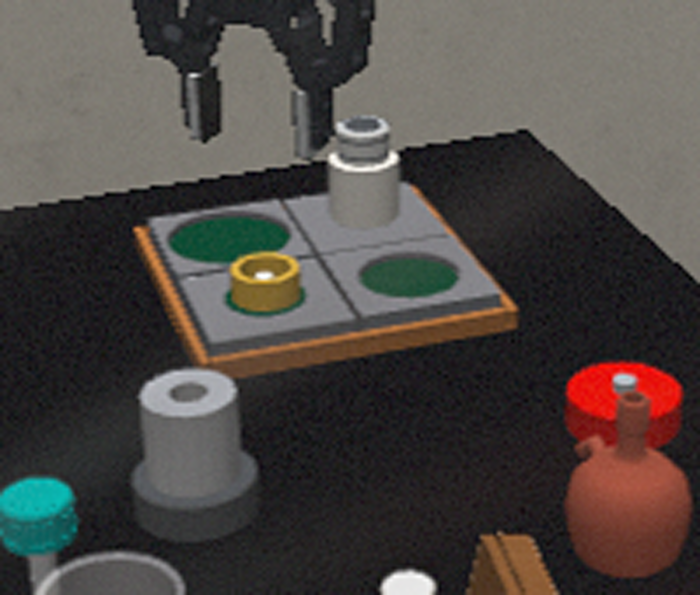

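View pics/w9.png

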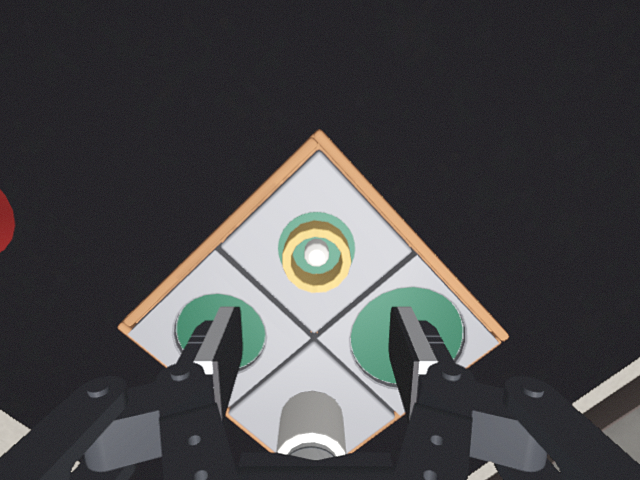

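The ring is flat round the post. Next, the cylinder.

```bash
python3 - <<'E'
from h import *
from rig import manip as m
sc=m.camera("scene");f=lambda U,k,o:(U+.5)/k-.5+o
print(at_z(sc,f(188.5,3.5,180),f(393,3.5,160),.064,sc["cam_to_world"]).round(4))
m.command_gripper(.07,60)
m.move_to([*ST,.13],down(0))
m.servo_line([*ST,.052],rate=.1)
m.command_gripper(.0,60)
z0=m.get_position()[2];print(m.get_width(),m.get_position().round(4),m.get_contact_force().round(2))
m.servo_line([*ST,.12],rate=.1)
print(m.get_width(),m.get_contact_force().round(2))
snap(m,"scene","s10.png",(150,130,350,320),3.3);
print(m.get_time(),m.get_position(),m.get_contact_force())
E
```

```text
[0.5055 0.3611 0.064 ]
0.04249852053724675 [0.5068 0.3587 0.0531] [-1.72  0.36  4.88]
0.042251743245862255 [-0.33 -0.47 -4.66]
22.1833 [0.50605848 0.35802397 0.11923421] [-0.61412136  0.09808031 -4.9573775 ]
```

View pics/s10.png

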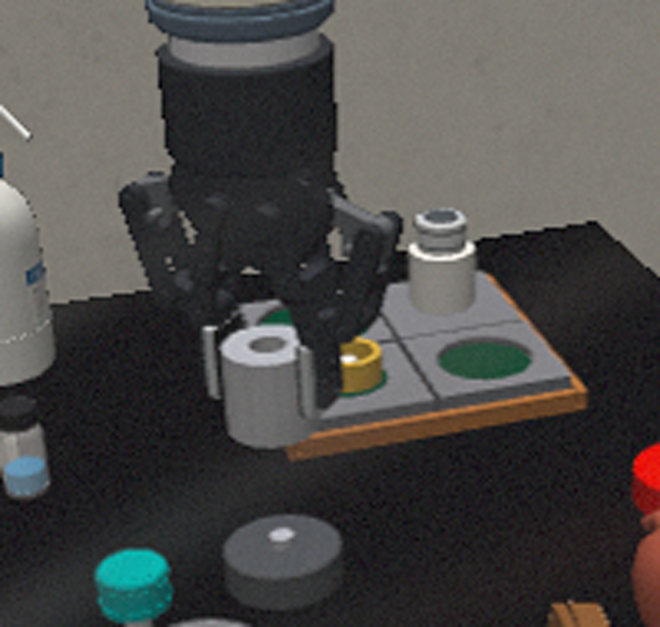

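```bash
python3 - <<'E'
from h import *
from rig import manip as m
m.servo_line([*SM,.12],rate=.2)
m.servo_line([*SM,.08],rate=.12)
m.hold(.2)
snap(m,"scene","s11.png",(200,130,380,280),4);snap(m,"wrist","w11.png")
print(m.get_time(),m.get_position(),m.get_contact_force(),m.get_torque())
E
```

```text
24.2333 [0.50163863 0.13442953 0.08064676] [-0.3610193   0.03577968 -5.07465149] [-0.00632454  0.00281173  0.05516666]
```

View pics/s11.png

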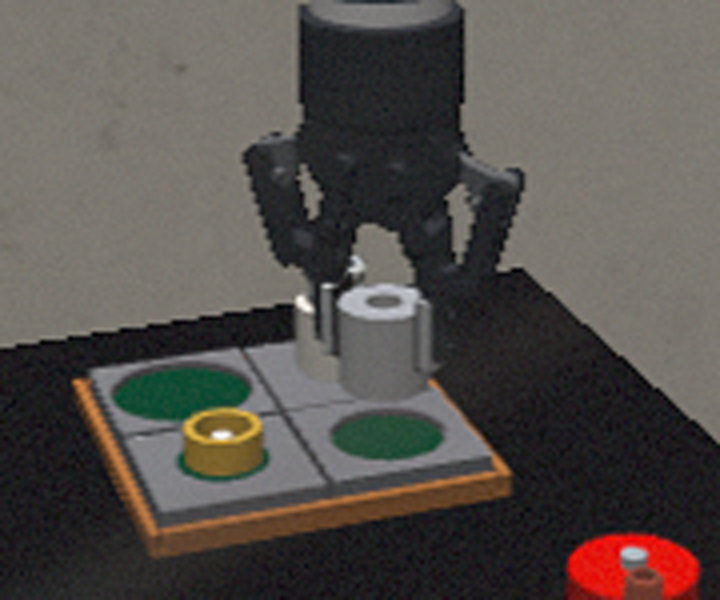

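View pics/w11.png

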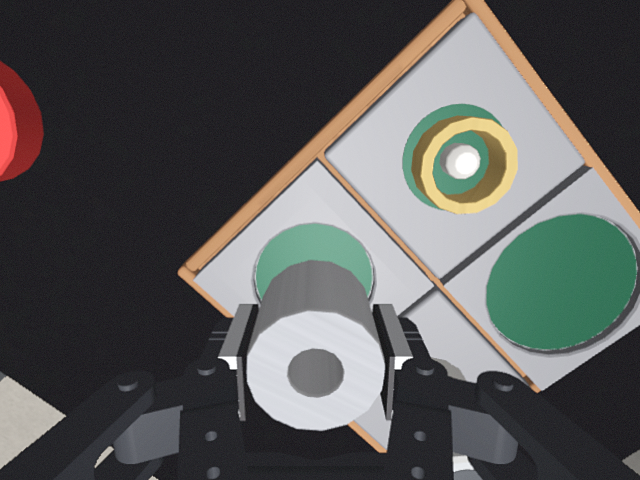

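```bash
python3 - <<'E'
from h import *
from rig import manip as m
p,r=m.get_position(),m.get_ee_rot();c=m.camera("wrist");T=wristT(c,p,r)
print("cyl",at_z(c,316,370.5,.0915,T).round(4),"well",at_z(c,314,276,BT-.003,T).round(4))
for z in (.065,.056,.051,.0495,.0485,.0477,.047,.0463,.0456,.0449,.0442):
    m.servo_line([*SM,z],rate=.08); f=m.get_contact_force(); print(z,m.get_position().round(4),f.round(2))
    if f[2]>-1 : break
print(m.get_time())
snap(m,"scene","s12.png",(200,130,380,280),4)
E
```

```text
cyl [0.5018 0.1352 0.0915] well [0.501  0.1355 0.0173]
0.065 [0.5006 0.1341 0.0642] [-0.66  0.3  -4.74]
0.056 [0.5008 0.1342 0.0554] [ 0.14  0.98 -4.75]
0.051 [0.501  0.1343 0.0507] [ 0.07 -0.89 -5.23]
0.0495 [0.5012 0.1343 0.0495] [ 1.   0.5 -4.6]
0.0485 [0.5014 0.1344 0.0491] [-2.48 -0.59  6.12]
25.6333
```

View pics/s12.png

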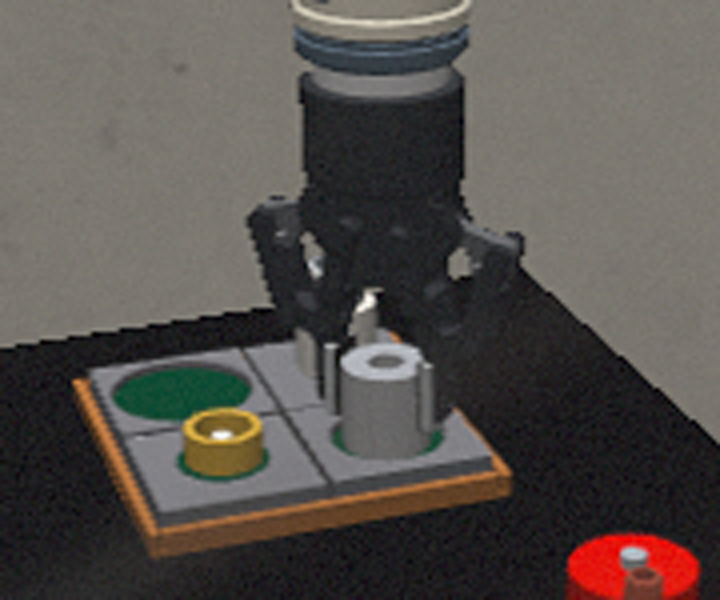

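The cylinder is in the recess, touching at 0.0491 where about 0.0484 was expected. Releasing it and viewing the base.

```bash
python3 - <<'E'
from h import *
from rig import manip as m
m.command_gripper(.06); print(m.get_contact_force().round(2))
m.servo_line([*SM,.14],rate=.2)
m.command_gripper(.08)
m.move_to([*ST,.14],down(0))
m.hold(.1)
p,r=m.get_position(),m.get_ee_rot();c=m.camera("wrist");cv2.imwrite("pics/w13.png",c["image"][:,:,::-1]);np.savez("w13.npz",p=p,r=r)
snap(m,"scene","s13.png",(170,170,370,340),3.5)
print(m.get_time())
E
```

```text
[-0.03  0.12 -0.29]
28.0417
```

View pics/s13.png

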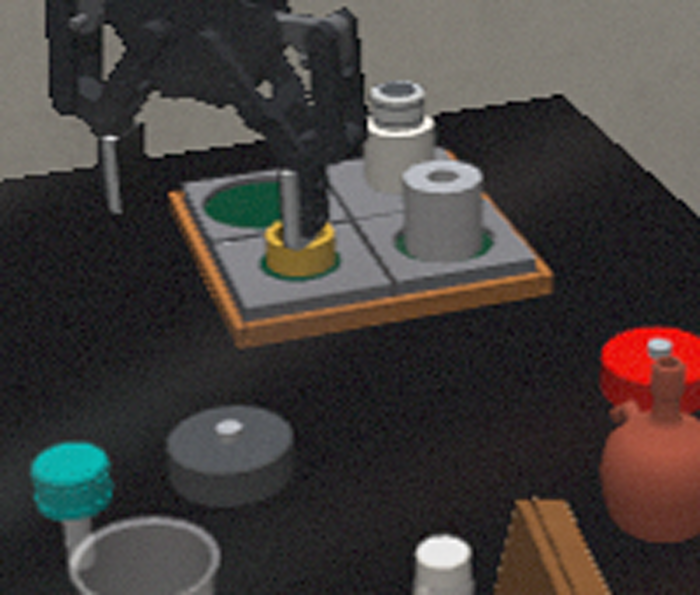

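View pics/w13.png

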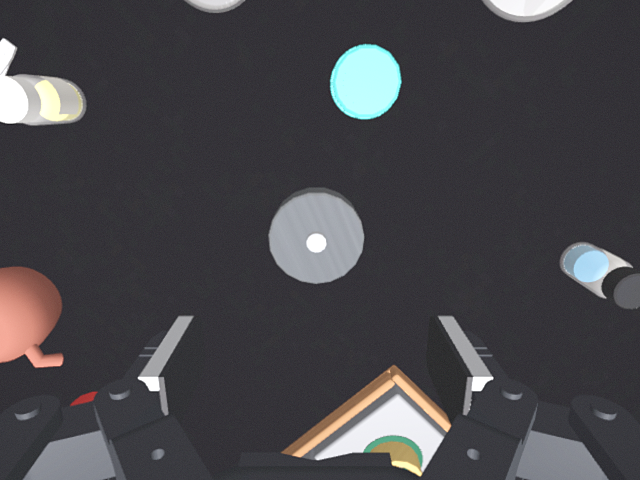

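The base is undisturbed, with disc centre at wrist (316.5,238) and spigot at (316.5,243). It is dark grey, unlike the red look-alikes. Grasping it next.

```bash
python3 - <<'E'
from h import *
from rig import manip as m
d=np.load("w13.npz");c=m.camera("wrist");T=wristT(c,d["p"],d["r"])
a=at_z(c,316.5,238,.02,T);b=at_z(c,316.5,243,.026,T);print(a.round(4),b.round(4))
q=(a+b)[:2]/2; q=ST+np.clip(q-ST,-.003,.003);print(q)
m.servo_line([*q,.06],rate=.15)
m.servo_line([*q,.0275],rate=.08)
print(m.get_contact_force().round(2))
m.command_gripper(.0,70)
print(m.get_width(),m.get_position().round(4),m.get_contact_force().round(2))
snap(m,"scene","s14.png",(150,170,350,340),3.8)
m.servo_line([*q,.045],rate=.08)
m.hold(.1)
print(m.get_width(),m.get_position().round(4),m.get_contact_force().round(2),m.get_torque().round(3))
snap(m,"scene","s15.png",(150,170,350,340),3.8)
print(m.get_time())
E
```

```text
[0.5073 0.3588 0.02  ] [0.5073 0.3575 0.026 ]
[0.50731388 0.35815154]
[ 0.27 -0.41  0.79]
0.054657593804514466 [0.5073 0.3583 0.0287] [-3.05 -1.97  8.55]
0.05473631579873205 [0.5072 0.3581 0.045 ] [-0.69 -0.67 -3.23] [ 0.039 -0.003 -0.016]
30.2667
```

View pics/s14.png

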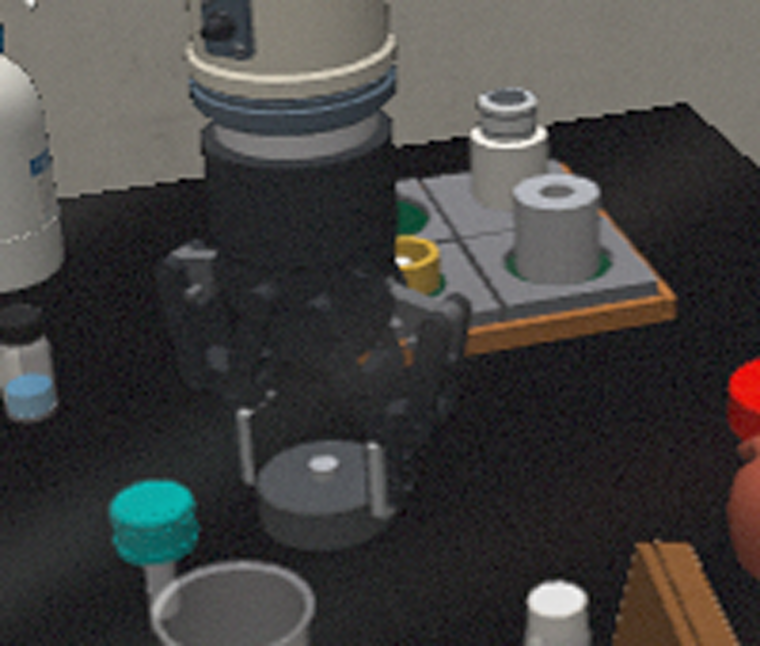

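View pics/s15.png

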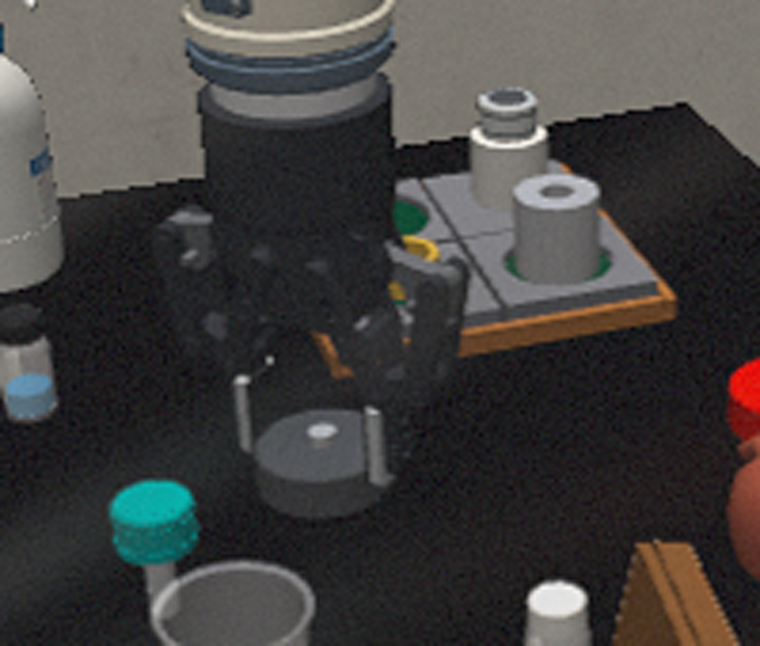

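The base is held level with fingertips about 8 mm above its underside, so I carry it over to the large recess.

```bash
python3 - <<'E'
from h import *
from rig import manip as m
p=m.get_position()
m.servo_line([p[0],p[1],.11],rate=.12)
m.servo_line([*LG,.11],rate=.18)
m.servo_line([*LG,.075],rate=.1)
m.hold(.2)
snap(m,"scene","s16.png",(180,130,360,280),4);snap(m,"wrist","w16.png")
print(m.get_time(),m.get_position().round(4),m.get_width(),m.get_contact_force().round(2))
E
```

```text
33.3083 [0.6192 0.1319 0.0756] 0.05479657848805554 [-0.02 -0.21 -2.68]
```

View pics/s16.png

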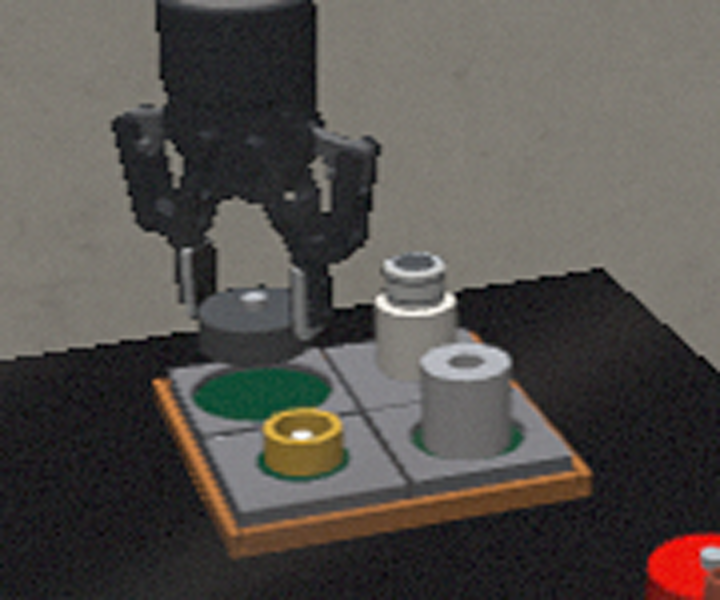

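View pics/w16.png

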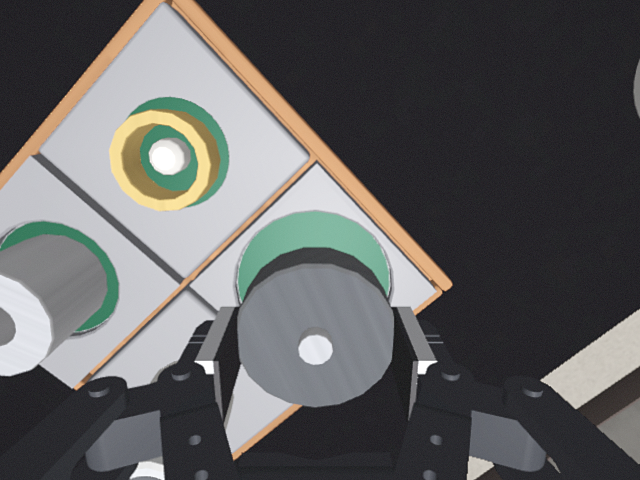

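```bash
python3 - <<'E'
from h import *
from rig import manip as m
p,r=m.get_position(),m.get_ee_rot();c=m.camera("wrist");T=wristT(c,p,r)
zt=p[2]-.0087
print("base",at_z(c,315.5,327,zt,T).round(4),"spig",at_z(c,315.5,350,zt+.006,T).round(4),"well rim L/R",at_z(c,236,278,BT,T).round(4),at_z(c,391,278,BT,T).round(4))
for z in (.06,.052,.0475,.046,.045,.0443,.0436,.0429,.0422,.0415):
    m.servo_line([*LG,z],rate=.06); f=m.get_contact_force(); print(z,m.get_position().round(4),f.round(2))
    if f[2]>0 : break
snap(m,"scene","s17.png",(180,130,360,280),4)
print(m.get_time())
E
```

```text
base [0.6192 0.1367 0.0669] spig [0.6192 0.1313 0.0729] well rim L/R [0.5829 0.1355 0.0203] [0.6537 0.1354 0.0203]
0.06 [0.6183 0.1318 0.0592] [-0.38  0.39 -2.31]
0.052 [0.6184 0.1319 0.0515] [ 0.48  0.12 -3.12]
0.0475 [0.6186 0.1319 0.0472] [ 0.02  0.25 -4.25]
0.046 [0.6188 0.1319 0.046 ] [-0.07 -0.78 -2.19]
0.045 [0.6188 0.1319 0.045 ] [ 0.52 -0.42 -2.48]
0.0443 [0.6188 0.1319 0.0448] [-2.21 -0.86  3.57]
35.0917
```

View pics/s17.png

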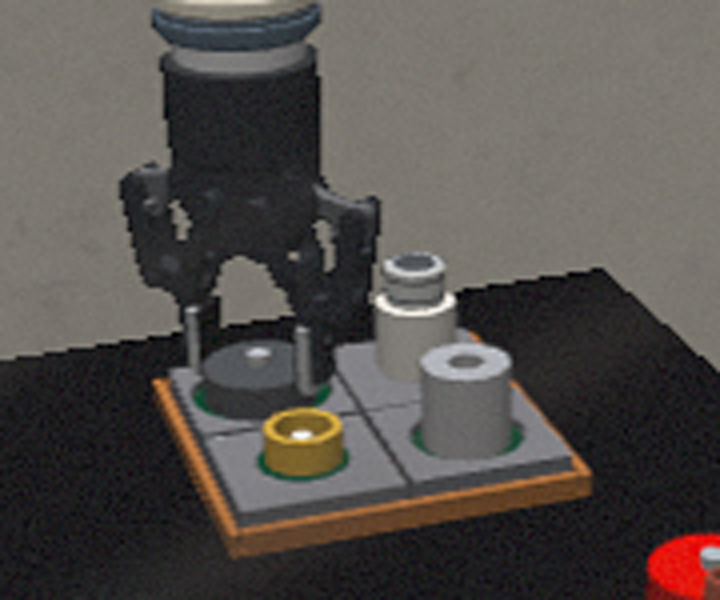

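The base is in the recess, touching at 0.0448 where 0.044 was expected. Releasing, retreating and taking a final look.

```bash
python3 - <<'E'
from h import *
from rig import manip as m
m.command_gripper(.075); print(m.get_contact_force().round(2))
m.servo_line([*LG,.14],rate=.15)
m.move_to([.53,.22,.30],down(0))
m.hold(.3)
snap(m,"scene","s18.png",(200,150,400,310),4)
p,r=m.get_position(),m.get_ee_rot();c=m.camera("wrist");cv2.imwrite("pics/w18.png",c["image"][:,:,::-1]);np.savez("w18.npz",p=p,r=r)
cv2.imwrite("pics/w18a.png",cv2.resize(c["image"][120:360,200:480,::-1],None,fx=2.5,fy=2.5,interpolation=cv2.INTER_CUBIC))
print(m.get_time())
E
```

```text
[ 0.72 -0.32 -0.68]
37.4417
```

View pics/s18.png

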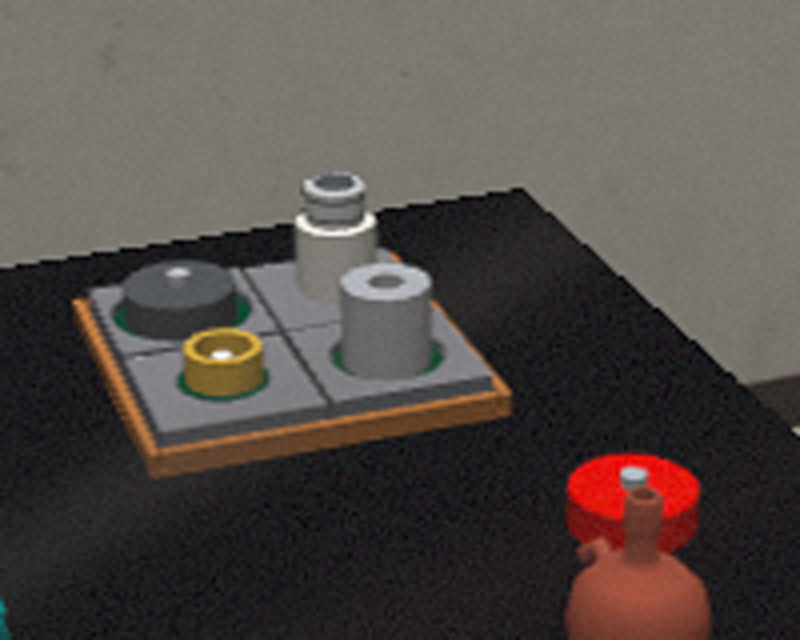

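View pics/w18.png

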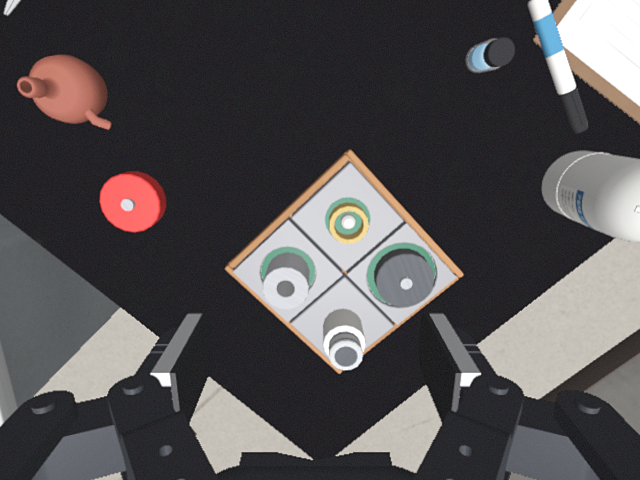

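View pics/w18a.png

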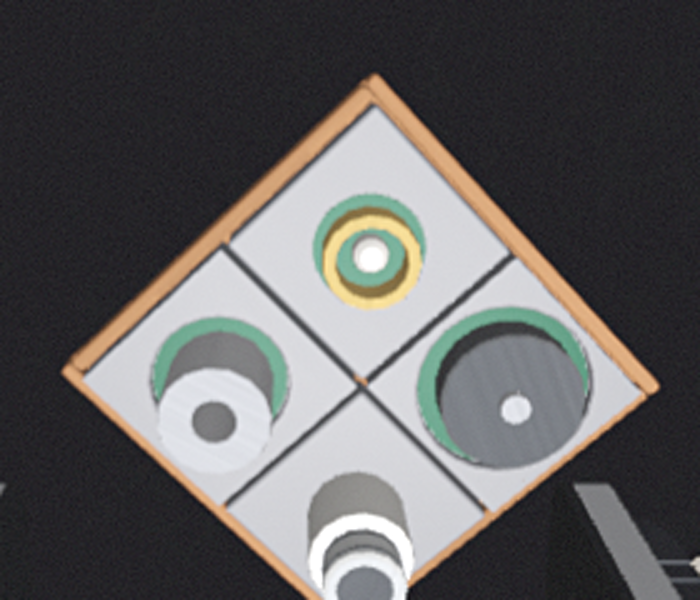

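```bash
python3 - <<'E'
from h import *
from rig import manip as m
d=np.load("w18.npz");c=m.camera("wrist");T=wristT(c,d["p"],d["r"])
f=lambda U,o:(U+.5)/2.5-.5+o
for n,U,V,z,ref in [("base",515,395,BT+.015,LG),("spigot",516,408,BT+.021,LG),("well_rim",504,386,BT,LG),("cyl",214,420.5,BT+.039,SM),("ring",371.5,257,BT+.018,RP),("post",371,255,BT+.014,RP),("plg",(365),583,BT+.058,SL)]:
    q=at_z(c,f(U,200),f(V,120),z,T); print(n,q.round(4),((q[:2]-ref)*1e3).round(1))
t=m.camera("top");cv2.imwrite("pics/top18.png",cv2.resize(t["image"][90:290,170:445,::-1],None,fx=2.9,fy=2.9,interpolation=cv2.INTER_CUBIC))
E
```

```text
base [0.6196 0.1346 0.0353] [0.8 2.7]
spigot [0.619  0.1316 0.0413] [ 0.2 -0.3]
well_rim [0.6183 0.1322 0.0203] [-0.5  0.3]
cyl [0.5014 0.1344 0.0593] [0.2 0.1]
ring [0.5609 0.1924 0.0383] [-0.2  0.4]
post [0.5611 0.1921 0.0343] [-0.   0.1]
plg [0.5582 0.0763 0.0783] [0.2 2.3]
```

View pics/top18.png

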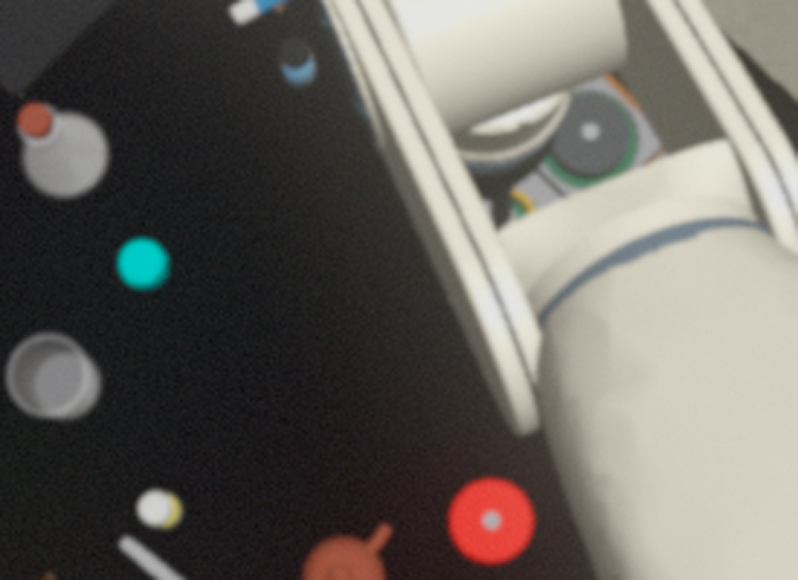

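All four parts are within 3 mm of their holder centres and look level. The blue vial, at (297,62), stands where it did in the first top view; the yellow one was at full-frame (225,266) and is still there now. The arm is clear, so I'm handing in.

```bash
python3 -c "
from rig import manip as m
print(m.get_contact_force().round(2),m.get_time()); m.sign_off()"
```

```text
[0.03 0.56 0.93] 37.5417
the job is handed in; nothing more can be done
```

I took the die apart and put all four parts in their own holders, then handed the job in at about 37.5 s of the 104 s allowed. `sign_off` gave no verdict.

- **Placing:** I lowered each part until it touched its seat. The last three touched within about 1 mm of the height I expected. The plunger touched about 1 mm higher than I first estimated, but its head sits flat on the rim in the pictures.
- **Final position check:** the wrist picture puts the cylinder and ring within about 0.5 mm of their holder centres, and the plunger head about 2.3 mm off. The base gave two readings that disagree: 0.4 mm off from its spigot and 2.8 mm off from its disc edge. All are within the limits.
- **Uprightness:** all four parts looked level in the scene and wrist pictures; I judged this by eye and did not measure any angles.
- **Vials:** both were still standing where they started. The arm was clear of everything, with the force reading about 1 N, which is noise.
- **Calibration:** the top camera disagreed with the other two by 1–4 mm in x over the tray, so I used mainly the wrist and scene cameras.

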